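# Find the sound machine foot by squeezing and fit it to the printer base

### The arm

A 6-joint arm with a two-finger parallel gripper is mounted at the origin on the work surface. World frame = base frame: x ahead of the robot, y to its left, z up, the work surface at z = 0. Lengths are in m, angles in rad, forces in N, time in s.
With the tool pointing down it reaches from about 0.35 to 0.975 m from the base axis. Payload 4.9 kg.
Tool frame: the origin (TCP) lies at the very end of the fingers, on their centre line; the grasp point (between the pads) lies 19 mm behind it (ctrl.pinch_z is the distance from the TCP to the grasp point, in m); z points along the fingers, y is the line along which they close (so a half turn about z gives the same grasp; the last joint's range is limited). The gripper opens to 85 mm and grips with 20 to 120 N. Pads are 22 mm wide; open, the fingers measure 114 mm over their backs; the gripper's body (76 mm by 85 mm) begins 54 mm behind the grasp point. The pads swing forward as they close: fully open they stand 13 mm farther back than shut.
Start: joints at [1.145, 0.053, 1.613, -0, 1.476, -0.119], TCP at [0.189, 0.596, 0.231] pointing down, gripper open.
Joint ranges: [-3.01, 3.01], [-1.01, 2.22], [0.06, 2.58], [-1.02, 4.17], [0.09, 2.62], [-3.14, 3.14]. Speed limits (rad/s): [2.57, 2.57, 3.14, 3.14, 3.14, 3.14].

### API

Orientations are given as a rotation vector (axis times angle).
In Python, from station import ctrl, optics gives the robot as it stands. The module is installed in compiled form; this text tells all that it offers.
- The arm moves only by the shell command python3 -m handwheel 'ROWS' [OPENING] [FORCE]. ROWS is JSON, one flat list of numbers, 6 for each row, row after row: the shift along the tool's x, y, z in m, then the turn, a rotation vector about the tool's x, y, z in degrees. A call has 1 to 20 rows; each row shifts and turns the commanded pose from where the row before left it, along the tool's axes as they then stand; what a row does not reach is not made up. A row lasts 1/10 s, in which the tool goes at most 50 mm and 8.59 degrees, less where a joint would pass 70% of its speed; a pose out of reach is approached as far as the arm can. A call is refused whole if a number of a shift passes 0.05 or a number of a turn 8.59, either way. A call with a gripper value outside its range is refused whole. OPENING is the closure, from 0 (fully open) to 1 (shut), set as the call begins (- or left out, the last holds). The fingers move at their own pace and stop on an object; FORCE is the grip in N (left out, the last holds). Time passes only in rows, so rows that do not move let the fingers close. It gives the time, the measured TCP pose, the force and the opening at its end, in the units of the state.
- ctrl.get_obs(): the state, without advancing time (a new reading comes with each control period).
- optics.get_image(name): name is "scene" or "top" or "wrist"; returns (picture, depth): 480x640x3 uint8, red, green, blue; 480x640 float32, m along the optical axis (not along the pixel's ray), 0 where there is no reading.
- optics.get_calibration(name): a dict with "fovy" (degrees; the focal length in pixels is half the picture's height over the tangent of half this angle, whatever the lens; pixels are square), "cx", "cy" (the principal point, pixels), "rvec" (rotation vector, rad) and "tvec" (3), from world to camera coordinates, as OpenCV has them; the wrist camera has in their place "mount" (4x4, takes a point from camera to tool coordinates, whose origin is the TCP and whose axes are the flange's). Camera axes: x right, y down, z forward; pixel columns grow to the right and rows downward; lengths in m; the calibration is good to about 2 mm. A picture is of the moment at which its call begins: read the wrist's pose just before it. get_calibration takes no time and is no camera call.
- ctrl.finish_job(): hands the job in, once; it reports no verdict.
The state is a dict: "t": time; "q": joint angles; "dq": joint speeds; "effort": joint torques, N m; "tool_pos": TCP position; "tool_rot": TCP orientation; "contact_force": force on the tool from outside, world axes, zero at the start; "wrist_torque": the same for the moment, N m; "opening": finger opening in m.
Only numpy, scipy, OpenCV 4.12 (cv2) and the standard library are available. Lean on these libraries where they do the work, as an engineer would, in place of code of your own. Each camera call takes 0.05 s, during which the arm holds its last target. There are 200 camera calls.

### The job

A foot is missing from the upturned label-printer base: squeeze the salvaged feet on the mat one at a time with the fingertips, straight down where they stand, by about 4 mm for a moment (never beyond 6 mm) until you feel the sound one - it pushes back with about 7.5 N, like the feet still fitted, where a perished one is far softer and a hardened one far stiffer. Fit the sound foot, pad up, fully home in the empty round well without forcing it (the thin plastic base would crack), and make sure of it with the same 4 mm squeeze in place, again held for a moment. Leave the other feet standing where they are, and the screw dish, the label roll and the screwdriver undisturbed.

Things in the scene. Friction and masses are not known exactly. Their poses are not given: they have to be found in the camera images.
- foot_1: One of four salvaged machine feet that look exactly alike: a stiff grey plastic carrier, a disc 40 mm in diameter and 22 mm high (bottom edge bevelled 1.5 mm), with a black ribbed rubber pad 30 mm in diameter standing 18 mm out of its top; 40 mm high in all, 70 g. Only the pad gives; the carrier is rigid and can be gripped. Origin: centre of its flat underside; z up. It stands upright on the mat. Which of the four is the sound one can only be felt.
- foot_2: One of four salvaged machine feet that look exactly alike: a stiff grey plastic carrier, a disc 40 mm in diameter and 22 mm high (bottom edge bevelled 1.5 mm), with a black ribbed rubber pad 30 mm in diameter standing 18 mm out of its top; 40 mm high in all, 70 g. Only the pad gives; the carrier is rigid and can be gripped. Origin: centre of its flat underside; z up. It stands upright on the mat. Which of the four is the sound one can only be felt.
- foot_3: One of four salvaged machine feet that look exactly alike: a stiff grey plastic carrier, a disc 40 mm in diameter and 22 mm high (bottom edge bevelled 1.5 mm), with a black ribbed rubber pad 30 mm in diameter standing 18 mm out of its top; 40 mm high in all, 70 g. Only the pad gives; the carrier is rigid and can be gripped. Origin: centre of its flat underside; z up. It stands upright on the mat. Which of the four is the sound one can only be felt.
- foot_4: One of four salvaged machine feet that look exactly alike: a stiff grey plastic carrier, a disc 40 mm in diameter and 22 mm high (bottom edge bevelled 1.5 mm), with a black ribbed rubber pad 30 mm in diameter standing 18 mm out of its top; 40 mm high in all, 70 g. Only the pad gives; the carrier is rigid and can be gripped. Origin: centre of its flat underside; z up. It stands upright on the mat. Which of the four is the sound one can only be felt.
- foot_1_pad (a joint): How far the rubber pad of foot_1 is squeezed straight down into its carrier, in m: 0 free, growing as it is pressed, 0.009 bottomed. It springs back by itself. Every pad first gives at about 1.5 N; after that a sound foot takes about 1.5 N more for each mm (about 7.5 N in all at 4 mm), a perished one about 0.4 N/mm (about 3 N at 4 mm), a hardened one about 3.7 N/mm (about 16 N at 4 mm). One foot is sound, one perished, two hardened.
- foot_2_pad (a joint): How far the rubber pad of foot_2 is squeezed straight down into its carrier, in m: 0 free, growing as it is pressed, 0.009 bottomed. It springs back by itself. Every pad first gives at about 1.5 N; after that a sound foot takes about 1.5 N more for each mm (about 7.5 N in all at 4 mm), a perished one about 0.4 N/mm (about 3 N at 4 mm), a hardened one about 3.7 N/mm (about 16 N at 4 mm). One foot is sound, one perished, two hardened.
- foot_3_pad (a joint): How far the rubber pad of foot_3 is squeezed straight down into its carrier, in m: 0 free, growing as it is pressed, 0.009 bottomed. It springs back by itself. Every pad first gives at about 1.5 N; after that a sound foot takes about 1.5 N more for each mm (about 7.5 N in all at 4 mm), a perished one about 0.4 N/mm (about 3 N at 4 mm), a hardened one about 3.7 N/mm (about 16 N at 4 mm). One foot is sound, one perished, two hardened.
- foot_4_pad (a joint): How far the rubber pad of foot_4 is squeezed straight down into its carrier, in m: 0 free, growing as it is pressed, 0.009 bottomed. It springs back by itself. Every pad first gives at about 1.5 N; after that a sound foot takes about 1.5 N more for each mm (about 7.5 N in all at 4 mm), a perished one about 0.4 N/mm (about 3 N at 4 mm), a hardened one about 3.7 N/mm (about 16 N at 4 mm). One foot is sound, one perished, two hardened.
- mat: Dark flat bench mat, 240 x 240 mm, 2 mm thick, fixed to the bench. Origin: centre of its underside; the feet stand on it in two rows of two, about 115 mm apart (95 mm at least).
- base: Upturned cream plastic bottom cover of a label printer, 200 (x) by 240 mm (y), fixed. Origin: centre of its lower side; upper face 50 mm above. Round wells near the corners, 70 mm along x, 88 mm along y from the middle; three hold sound feet, pad up, the one at -x, -y (nearest robot and mat) is empty. It cracks above 40 N of load by foot or robot, wedging in the well included: a few N suffice.
- well (a point): Centre of the flat floor of the empty round well in the base: 42 mm in diameter with a 1 mm bevel at its mouth, 7 mm deep (the mouth is 7 mm above this point); z up. A foot fully home has its underside on this floor and its carrier standing 15 mm out of the well.
- dish: Small round steel dish of screws, 40 mm in diameter, 12 mm high, loose in the middle of the mat. Origin: centre of its underside. Bystander.
- label_roll: Roll of white labels standing on end, 76 mm in diameter, 57 mm high, loose on the bench between the mat and the base. Origin: centre of its underside. Bystander.
- driver: Black-handled screwdriver, 190 mm long, lying loose between the mat and the base, blade away from the robot. Bystander.
There are look-alikes about, which are no part of the job. Leave any yellow look-alike of the foot_1 alone. Leave any pink look-alike of the foot_3 alone.

How it is judged:
On the way, in this order (a step that is already met when the one before it is completed fails the run):
1. a foot that is sound (pushing back with 4.5 to 10.2 N at a squeeze of 2.5 to 5.5 mm) has been found by squeezing it with the fingertips where it stands on the mat (((value of joint foot_1_pad between 0.0025 and 0.0055 m and contact force between the fingers and foot_1 between 4.5 and 10.2 N and angle between foot_1's own z axis and vertical below 0.1 rad and distance of foot_1 from where it was at the start of the episode below 0.03 m) or (value of joint foot_2_pad between 0.0025 and 0.0055 m and contact force between the fingers and foot_2 between 4.5 and 10.2 N and angle between foot_2's own z axis and vertical below 0.1 rad and distance of foot_2 from where it was at the start of the episode below 0.03 m) or (value of joint foot_3_pad between 0.0025 and 0.0055 m and contact force between the fingers and foot_3 between 4.5 and 10.2 N and angle between foot_3's own z axis and vertical below 0.1 rad and distance of foot_3 from where it was at the start of the episode below 0.03 m) or (value of joint foot_4_pad between 0.0025 and 0.0055 m and contact force between the fingers and foot_4 between 4.5 and 10.2 N and angle between foot_4's own z axis and vertical below 0.1 rad and distance of foot_4 from where it was at the start of the episode below 0.03 m))), for 0.2 s.
2. a sound foot is fully home in the empty well (underside within 2 mm of the well's floor and 3 mm of its centre) and squeezed there in the same way (4.5 to 10.2 N at 2.5 to 5.5 mm) (((horizontal distance between foot_1 and well below 0.003 m and z of foot_1 in the frame of well below 0.002 m and angle between foot_1's own z axis and vertical below 0.06 rad and value of joint foot_1_pad between 0.0025 and 0.0055 m and contact force between the fingers and foot_1 between 4.5 and 10.2 N) or (horizontal distance between foot_2 and well below 0.003 m and z of foot_2 in the frame of well below 0.002 m and angle between foot_2's own z axis and vertical below 0.06 rad and value of joint foot_2_pad between 0.0025 and 0.0055 m and contact force between the fingers and foot_2 between 4.5 and 10.2 N) or (horizontal distance between foot_3 and well below 0.003 m and z of foot_3 in the frame of well below 0.002 m and angle between foot_3's own z axis and vertical below 0.06 rad and value of joint foot_3_pad between 0.0025 and 0.0055 m and contact force between the fingers and foot_3 between 4.5 and 10.2 N) or (horizontal distance between foot_4 and well below 0.003 m and z of foot_4 in the frame of well below 0.002 m and angle between foot_4's own z axis and vertical below 0.06 rad and value of joint foot_4_pad between 0.0025 and 0.0055 m and contact force between the fingers and foot_4 between 4.5 and 10.2 N))), for 0.2 s.
At the end, for the whole second after the job is handed in: One foot (the one felt to be sound) lies at rest in the well, pad up: underside within 2 mm of the well's floor, within 3 mm of its centre, tilted less than 0.06 rad. The other three stand upright (within 0.1 rad) within 30 mm of where they were. All pads are free (((horizontal distance between foot_1 and well below 0.003 m and z of foot_1 in the frame of well below 0.002 m and angle between foot_1's own z axis and vertical below 0.06 rad and linear speed of foot_1 below 0.01 m/s and angle between each of foot_2, foot_3, foot_4's own z axis and vertical below 0.1 rad and distance of each of foot_2, foot_3, foot_4 from where it was at the start of the episode below 0.03 m and value of joint each of foot_1_pad, foot_2_pad, foot_3_pad, foot_4_pad below 0.001 m) or (horizontal distance between foot_2 and well below 0.003 m and z of foot_2 in the frame of well below 0.002 m and angle between foot_2's own z axis and vertical below 0.06 rad and linear speed of foot_2 below 0.01 m/s and angle between each of foot_1, foot_3, foot_4's own z axis and vertical below 0.1 rad and distance of each of foot_1, foot_3, foot_4 from where it was at the start of the episode below 0.03 m and value of joint each of foot_1_pad, foot_2_pad, foot_3_pad, foot_4_pad below 0.001 m) or (horizontal distance between foot_3 and well below 0.003 m and z of foot_3 in the frame of well below 0.002 m and angle between foot_3's own z axis and vertical below 0.06 rad and linear speed of foot_3 below 0.01 m/s and angle between each of foot_1, foot_2, foot_4's own z axis and vertical below 0.1 rad and distance of each of foot_1, foot_2, foot_4 from where it was at the start of the episode below 0.03 m and value of joint each of foot_1_pad, foot_2_pad, foot_3_pad, foot_4_pad below 0.001 m) or (horizontal distance between foot_4 and well below 0.003 m and z of foot_4 in the frame of well below 0.002 m and angle between foot_4's own z axis and vertical below 0.06 rad and linear speed of foot_4 below 0.01 m/s and angle between each of foot_1, foot_2, foot_3's own z axis and vertical below 0.1 rad and distance of each of foot_1, foot_2, foot_3 from where it was at the start of the episode below 0.03 m and value of joint each of foot_1_pad, foot_2_pad, foot_3_pad, foot_4_pad below 0.001 m))); the robot touches nothing.
It fails at once if a foot's pad squeezed by more than 6 mm (value of joint any of foot_1_pad, foot_2_pad, foot_3_pad, foot_4_pad above 0.006 m).
It fails at once if a foot tipped by more than 0.5 rad (angle between any of foot_1, foot_2, foot_3, foot_4's own z axis and vertical above 0.5 rad).
It fails at once if the base pressed with more than 40 N by a foot or the robot, wedging in the well included (contact force between base and foot_1 above 40 N or contact force between base and foot_2 above 40 N or contact force between base and foot_3 above 40 N or contact force between base and foot_4 above 40 N or contact force between base and the arm above 40 N or contact force between base and the fingers above 40 N).
It fails at once if the screw dish, the label roll or the screwdriver moved by more than 30 mm (distance of any of dish, label_roll, driver from where it was at the start of the episode above 0.03 m).
It also fails if it takes over 72 s, if anything falls off the work surface, if the arm or the gripper's body presses on something with over 40 N, if the wrist force passes 120 N, or if a joint passes its speed limit or range.

## Working session

There is one attempt and no reset: what is moved stays moved. The work goes in short steps, Python scripts to look and compute and a shell command to move; the robot and the scene stay as the last step left them, time stands still between calls to the robot, and variables do not carry over. Pictures are saved under pics/ and viewed, on a budget of 10 in all, crops included, one or two more only if the job needs it, and the job is handed in when it is done.

```bash
mkdir -p pics; cat > h.py <<'E'
import numpy as np, cv2
from station import ctrl, optics
def snap(n,f=None):
    o=ctrl.get_obs(); im,d=optics.get_image(n)
    if f: cv2.imwrite('pics/'+f,im[:,:,::-1])
    return o,im,d
def cloud(n,d,o=None):
    c=optics.get_calibration(n); f=240/np.tan(np.radians(c['fovy'])/2)
    v,u=np.mgrid[0:480,0:640]
    P=np.stack([(u-c['cx'])/f*d,(v-c['cy'])/f*d,d],-1)
    if 'mount' in c:
        M=np.array(c['mount']); P=P@M[:3,:3].T+M[:3,3]
        R=cv2.Rodrigues(np.array(o['tool_rot'],float))[0]
        return P@R.T+np.array(o['tool_pos'])
    R=cv2.Rodrigues(np.array(c['rvec'],float))[0]
    return (P-np.array(c['tvec']).ravel())@R
E
python3 - <<'E'
from h import *
print(ctrl.get_obs())
for n in('top','scene'):
    o,im,d=snap(n,n+'.png'); c=optics.get_calibration(n); print(c)
    np.save(n+'.npy',cloud(n,d)); np.save(n+'d.npy',d);np.save(n+'i.npy',im)
print(optics.get_calibration('wrist'))
E
```

```text
{'t': 0.0, 'q': array([ 1.14501177e+00,  5.33467083e-02,  1.61429453e+00, -2.39110440e-05,
        1.47599428e+00, -1.19012795e-01]), 'dq': array([ 1.62299338e-03,  5.65265571e-05,  1.21628246e-03, -9.70930768e-05,
       -1.10671517e-03,  1.22339451e-03]), 'effort': array([ 1.69310515e-03, -3.93677080e+01, -3.70182288e+01,  2.84431763e-05,
        7.04649225e-03, -4.49773125e-06]), 'tool_pos': array([0.18849389, 0.5952457 , 0.230069  ]), 'tool_rot': array([-4.79904384e-01, -3.10418710e+00,  3.10014352e-03]), 'contact_force': array([ 0.64959129, -1.06993635, -0.20536668]), 'wrist_torque': array([ 0.03577005, -0.02414808,  0.0370416 ]), 'opening': 0.08513885189864293}
{'fovy': 47.124786585767914, 'cx': 309.2769422841157, 'cy': 241.42042805020486, 'rvec': array([ 2.17969553, -2.11770074,  0.15707028]), 'tvec': array([-0.04224468,  0.57217482,  0.92876035])}
{'fovy': 48.813262755011564, 'cx': 311.3854492901884, 'cy': 250.83352170280602, 'rvec': array([ 2.37357888,  0.79361124, -0.26444718]), 'tvec': array([-0.41774801, -0.23667695,  1.31078189])}
{'fovy': 67.34033972883131, 'cx': 320.3148550676118, 'cy': 238.47675315385837, 'mount': array([[ 2.15299446e-04, -9.56240658e-01, -2.92581197e-01,
         7.50577281e-02],
       [ 9.99999525e-01,  4.84075145e-04, -8.46236852e-04,
        -7.52627601e-06],
       [ 9.50837370e-04, -2.92580876e-01,  9.56240308e-01,
        -1.43127410e-01],
       [ 0.00000000e+00,  0.00000000e+00,  0.00000000e+00,
         1.00000000e+00]])}
```

View pics/top.png

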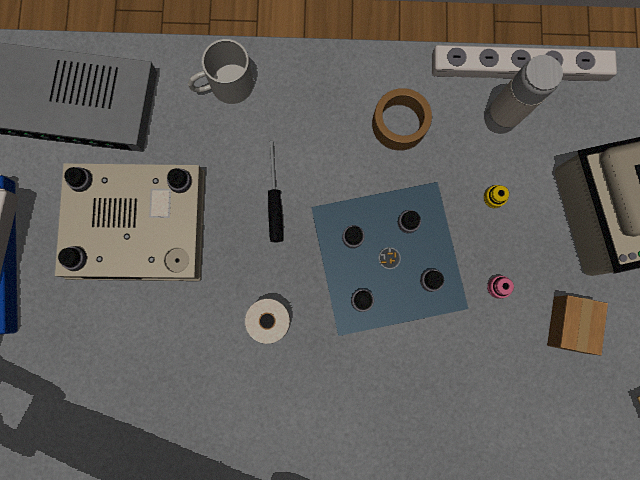

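View pics/scene.png

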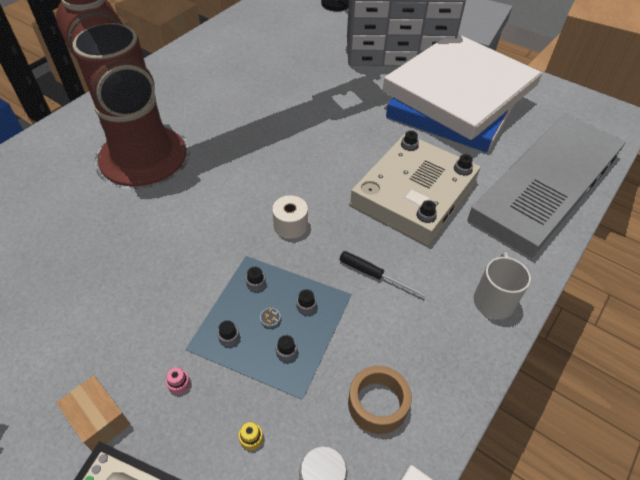

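The top view shows the four feet at about (353,236), (410,220), (363,299) and (433,280). The empty well is at (176,260), the roll at (268,321), the driver at about (276,200) and the dish at (389,258).

```bash
cat > m.py <<'E'
from h import *
P=np.load('top.npy'); S=np.load('scene.npy')
def blob(P,c,r,z0,z1):
    m=(np.hypot(P[...,0]-c[0],P[...,1]-c[1])<r)&(P[...,2]>z0)&(P[...,2]<z1)
    p=P[m]; (cc,rr)=cv2.minEnclosingCircle(p[:,:2].astype(np.float32))
    return p.mean(0).round(4),len(p),np.round(cc,4),round(rr,4),np.median(p[:,2]).round(4)
for u,v in [(353,236),(410,220),(363,299),(433,280)]:
    c=P[v,u]; print((u,v),c.round(4))
    for Q in(P,S): print('  pad',*blob(Q,c,.03,.036,.06))
for n,(u,v) in dict(well=(176,260),roll=(282,312),dish=(389,258),handle=(276,230),fit1=(71,257),fit2=(77,178),fit3=(179,180),top=(125,260)).items(): print(n,P[v,u].round(4))
for u,v in [(71,257),(77,178),(179,180)]:
    for Q in(P,S): print('  fitted',*blob(Q,P[v,u],.03,.078,.11))
# well ring: floor pts at z~.043
for Q in(P,S):
    print('well floor',*blob(Q,P[260,176],.03,.038,.047))
m=(P[...,2]>.047)&(P[...,2]<.055); m[:, 210:]=0; m[:150]=0
p=P[m]; r=cv2.minAreaRect(p[:,:2].astype(np.float32)); print(r)
E
python3 m.py
```

```text
(353, 236) [ 0.5851 -0.1026  0.0411]
  pad [ 0.5875 -0.1044  0.0432] 221 [ 0.5883 -0.1043] 0.015 0.0433
  pad [ 0.589  -0.1065  0.0423] 171 [ 0.5879 -0.1051] 0.0154 0.0423
(410, 220) [ 0.6162 -0.2026  0.0441]
  pad [ 0.6185 -0.2056  0.043 ] 225 [ 0.6186 -0.2064] 0.0153 0.0428
  pad [ 0.6198 -0.2077  0.0421] 211 [ 0.6192 -0.2072] 0.0156 0.0422
(363, 299) [ 0.4748 -0.1216  0.0439]
  pad [ 0.4734 -0.1227  0.043 ] 230 [ 0.4736 -0.1229] 0.0148 0.0431
  pad [ 0.4747 -0.1245  0.0424] 161 [ 0.4735 -0.1239] 0.0156 0.0425
(433, 280) [ 0.511  -0.2426  0.0458]
  pad [ 0.5129 -0.2466  0.0429] 233 [ 0.5133 -0.2473] 0.0152 0.0429
  pad [ 0.5142 -0.2485  0.0424] 195 [ 0.5134 -0.2476] 0.0161 0.0425
well [0.5331 0.2058 0.0444]
roll [0.4483 0.0172 0.0579]
dish [ 0.5508 -0.1702  0.0155]
handle [0.5944 0.0346 0.0251]
fit1 [0.529  0.3718 0.0842]
fit2 [0.6653 0.3749 0.0818]
fit3 [0.6656 0.199  0.0874]
top [0.5301 0.2931 0.049 ]
  fitted [0.5296 0.3787 0.0841] 259 [0.5297 0.3795] 0.0153 0.0842
  fitted [0.5303 0.3771 0.0831] 102 [0.529  0.3794] 0.0177 0.0831
  fitted [0.6691 0.3809 0.0841] 245 [0.6696 0.3821] 0.0162 0.0842
  fitted [0.6702 0.3789 0.0832] 115 [0.6696 0.3805] 0.0157 0.0832
  fitted [0.6721 0.2056 0.084 ] 240 [0.6726 0.2072] 0.0158 0.084
  fitted [0.6733 0.204  0.0831] 135 [0.6734 0.2058] 0.0158 0.0832
well floor [0.5333 0.2053 0.0443] 406 [0.5334 0.206 ] 0.0298 0.0444
well floor [0.5306 0.2077 0.044 ] 175 [0.5326 0.2019] 0.0258 0.0439
((0.561924934387207, 0.3374994397163391), (0.2866325080394745, 0.35189154744148254), 6.153901100158691)
```

```bash
cat > go.py <<'E'
import sys; from h import *
from scipy.spatial.transform import Rotation as R
t=np.array(eval(sys.argv[1])); o=ctrl.get_obs(); r=R.from_rotvec(o['tool_rot'])
print('pos',np.round(o['tool_pos'],4),'F',np.round(o['contact_force'],2),'open',round(o['opening'],4),'t',o['t'])
print('yaw of tool y',np.degrees(np.arctan2(*r.apply([0,1,0])[1::-1])))
print('tool shift mm',np.round(r.inv().apply(t-o['tool_pos'])*1e3,1))
z=r.inv().apply([0,0,-1]); print('level turn deg',np.degrees(np.cross([0,0,1],z)).round(2))
E
python3 go.py '[.5883,-.1047,.1]'
```

```text
pos [0.1885 0.5953 0.2302] F [0.09 0.46 0.05] open 0.0852 t 0.1
yaw of tool y 72.42325506343109
tool shift mm [-592.5 -546.3  131.1]
level turn deg [-0.11 -0.01  0.  ]
```

```bash
python3 -m handwheel '[-0.037,-0.034,0.004,0,0,0,-0.037,-0.034,0.004,0,0,0,-0.037,-0.034,0.004,0,0,0,-0.037,-0.034,0.004,0,0,0,-0.037,-0.034,0.004,0,0,0,-0.037,-0.034,0.004,0,0,0,-0.037,-0.034,0.004,0,0,0,-0.037,-0.034,0.004,0,0,0,-0.037,-0.034,0.004,0,0,0,-0.037,-0.034,0.004,0,0,0,-0.037,-0.034,0.004,0,0,0,-0.037,-0.034,0.004,0,0,0,-0.037,-0.034,0.004,0,0,0,-0.037,-0.034,0.004,0,0,0,-0.037,-0.034,0.004,0,0,0,-0.037,-0.034,0.004,0,0,0,0,0,0,0,0,0]' 1 30
python3 go.py '[.5883,-.1047,.06]'
python3 - <<'E'
from h import *
o,im,d=snap('wrist','w1.png'); print(o['opening'])
P=cloud('wrist',d,o)
for c in [(.5883,-.1047),(.6189,-.2068),(.4735,-.1234),(.5133,-.2475)]:
    m=(np.hypot(P[...,0]-c[0],P[...,1]-c[1])<.03)&(P[...,2]>.036)&(P[...,2]<.06)&(d>0); p=P[m]
    if len(p): print(c,len(p),p.mean(0).round(4),cv2.minEnclosingCircle(p[:,:2].astype(np.float32)))
E
```

```text
t: 1.8
tool_pos: [0.5867, -0.1007, 0.1662]
tool_rot: [-0.488, -3.102, 0.002]
contact_force: [0.1, 0.6, 0.1]
opening: 0.0001
pos [ 0.5867 -0.1007  0.1662] F [0.09 0.65 0.07] open 0.0001 t 1.8
yaw of tool y 72.11359371953552
tool shift mm [ -2.9  -3.2 106.2]
level turn deg [-0.08 -0.07  0.  ]
5.3665720606041704e-05
(0.5883, -0.1047) 1119 [ 0.587  -0.1042  0.0423] ((0.5878926515579224, -0.10461998730897903), 0.015017976984381676)
(0.6189, -0.2068) 998 [ 0.6176 -0.2045  0.0421] ((0.6187039017677307, -0.20590145885944366), 0.01512318104505539)
(0.4735, -0.1234) 1570 [ 0.4739 -0.1225  0.0424] ((0.4735080599784851, -0.12310023605823517), 0.01506083831191063)
(0.5133, -0.2475) 1317 [ 0.513  -0.2453  0.0422] ((0.5131471753120422, -0.24663135409355164), 0.015502930618822575)
```

View pics/w1.png

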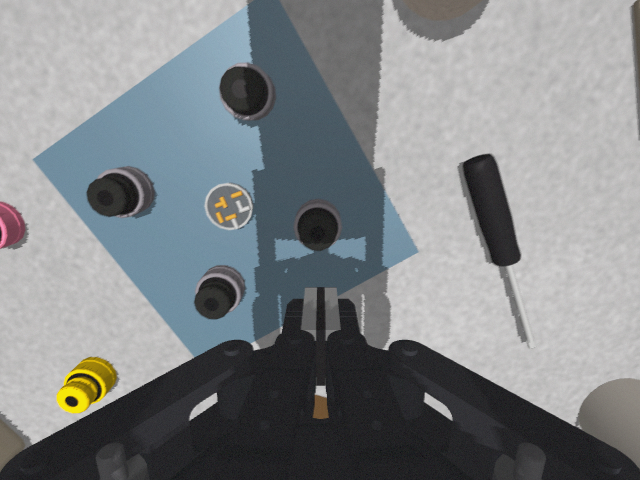

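The wrist view agrees with the other cameras to within 1 mm. Foot A is at (318,228), just below and ahead of the shut fingertips at (320,300). I'll descend on it.

```bash
python3 -m handwheel '[-0.003,-0.003,0.025,0,0,0,0,0,0.025,0,0,0,0,0,0.025,0,0,0,0,0,0.025,0,0,0,0,0,0.014,0,0,0,0,0,0,0,0,0,0,0,0,0,0,0]'; python3 go.py '[.588,-.1047,.042]'
python3 -m handwheel '[0,0,0.003,0,0,0,0,0,0.002,0,0,0,0,0,0.002,0,0,0,0,0,0.001,0,0,0,0,0,0,0,0,0]'; python3 go.py '[.588,-.1047,.042]'
```

```text
t: 2.55
tool_pos: [0.5878, -0.0993, 0.0545]
tool_rot: [0.479, 3.104, 0.0]
contact_force: [0.1, 0.4, 0.6]
opening: -0.0002
pos [ 0.5878 -0.0993  0.0545] F [0.13 0.44 0.64] open -0.0002 t 2.55
yaw of tool y 72.46102654799131
tool shift mm [-1.8 -5.1 12.5]
level turn deg [ 0.01  0.04 -0.  ]
t: 3.05
tool_pos: [0.5875, -0.0997, 0.0457]
tool_rot: [-0.48, -3.105, -0.0]
contact_force: [-0.1, 0.6, -0.3]
opening: -0.0005
pos [ 0.5875 -0.0997  0.0457] F [-0.1   0.63 -0.27] open -0.0005 t 3.05
yaw of tool y 72.41545685699526
tool shift mm [-2.  -4.6  3.7]
level turn deg [-0.   -0.01  0.  ]
```

```bash
python3 -m handwheel '[-0.002,-0.0045,0,0,0,0,0,0,0,0,0,0,0,0,0.001,0,0,0,0,0,0,0,0,0]'; python3 go.py '[.588,-.1047,.042]'
for i in 1 2 3; do python3 -m handwheel '[0,0,0.001,0,0,0,0,0,0,0,0,0]'|egrep 'pos|force'; done
```

```text
t: 3.45
tool_pos: [0.588, -0.1047, 0.0447]
tool_rot: [-0.48, -3.104, -0.0]
contact_force: [-0.4, 0.7, -0.4]
opening: -0.0002
pos [ 0.588  -0.1047  0.0447] F [-0.44  0.69 -0.42] open -0.0002 t 3.45
yaw of tool y 72.41406563535007
tool shift mm [-0.  -0.   2.7]
level turn deg [-0.   -0.01  0.  ]
tool_pos: [0.5879, -0.1045, 0.0436]
contact_force: [0.3, -0.4, 0.1]
tool_pos: [0.588, -0.1045, 0.0426]
contact_force: [-0.0, -1.2, -0.3]
tool_pos: [0.5882, -0.1046, 0.042]
contact_force: [-0.4, -0.2, 2.4]
```

```bash
for i in 1 2; do python3 -m handwheel '[0,0,0.001,0,0,0,0,0,0,0,0,0,0,0,0,0,0,0]'|egrep 'pos|force'; done
```

```text
tool_pos: [0.5882, -0.1046, 0.041]
contact_force: [-0.5, 1.0, 1.4]
tool_pos: [0.5882, -0.1046, 0.0399]
contact_force: [-0.5, 0.3, 2.4]
```

```bash
python3 -m handwheel '[0,0,0.0015,0,0,0,0,0,0,0,0,0,0,0,0,0,0,0]'|egrep 'pos|force'; python3 -m handwheel '[0,0,-0.01,0,0,0,0,0,-0.02,0,0,0,0,0,-0.02,0,0,0,0,0,0,0,0,0]'; python3 go.py '[.4735,-.1233,.05]'; python3 go.py '[.6188,-.2064,.05]'
```

```text
tool_pos: [0.5882, -0.1046, 0.0384]
contact_force: [-0.4, 0.8, 2.4]
t: 5.35
tool_pos: [0.5903, -0.1053, 0.092]
tool_rot: [0.479, 3.099, -0.002]
contact_force: [0.3, 0.3, 1.1]
opening: 0.0
pos [ 0.5903 -0.1053  0.092 ] F [0.31 0.29 1.06] open 0.0 t 5.35
yaw of tool y 72.42567281991846
tool shift mm [106.1 -52.4  41.3]
level turn deg [-0.    0.36  0.  ]
pos [ 0.5903 -0.1053  0.092 ] F [0.31 0.29 1.06] open 0.0 t 5.35
yaw of tool y 72.42567281991846
tool shift mm [-57.5 -87.8  42.3]
level turn deg [-0.    0.36  0.  ]
```

Foot A reads 2.4 N at 3.6 mm, so it is perished. Next is foot C at (0.4735, -0.1233).

```bash
python3 -m handwheel '[0.022,-0.0105,0,0,0,0,0.021,-0.0105,0,0,0,0,0.021,-0.0105,0,0,0,0,0.021,-0.0105,0,0,0,0,0.021,-0.0105,0,0,0,0,0,0,0.02,0,0,0,0,0,0.014,0,0,0,0,0,0,0,0,0,0,0,0,0,0,0,0,0,0,0,0,0]'; python3 go.py '[.4735,-.1233,.042]'
```

```text
t: 6.35
tool_pos: [0.4719, -0.1227, 0.0548]
tool_rot: [0.479, 3.104, -0.0]
contact_force: [0.2, 0.2, -0.2]
opening: -0.0002
pos [ 0.4719 -0.1227  0.0548] F [ 0.21  0.24 -0.18] open -0.0002 t 6.35
yaw of tool y 72.44258094382351
tool shift mm [-1.7 -0.  12.8]
level turn deg [-0.    0.04  0.  ]
```

```bash
python3 -m handwheel '[-0.0015,0,0.005,0,0,0,0,0,0.005,0,0,0,0,0,0.0015,0,0,0,0,0,0,0,0,0,0,0,0,0,0,0]'|egrep 'pos|force'; for i in 1 2 3; do python3 -m handwheel '[0,0,0.001,0,0,0,0,0,0,0,0,0,0,0,0,0,0,0]'|egrep 'pos|force'; done
```

```text
tool_pos: [0.4726, -0.1231, 0.0428]
contact_force: [0.7, 0.3, -0.3]
tool_pos: [0.4728, -0.1232, 0.0421]
contact_force: [-0.2, -0.3, 0.7]
tool_pos: [0.4728, -0.1232, 0.0413]
contact_force: [-1.3, 1.6, 4.1]
tool_pos: [0.4729, -0.1232, 0.0405]
contact_force: [-2.5, 1.0, 6.1]
```

```bash
python3 -m handwheel '[0,0,0.001,0,0,0,0,0,0,0,0,0,0,0,0,0,0,0]'|egrep 'pos|force'; python3 -m handwheel '[0,0,-0.01,0,0,0,0,0,-0.02,0,0,0,0,0,-0.02,0,0,0,0,0,0,0,0,0,0,0,0,0,0,0]'|grep pos; python3 go.py '[.5132,-.247,.05]'
```

```text
tool_pos: [0.4729, -0.1233, 0.0399]
contact_force: [-2.9, 1.9, 9.7]
tool_pos: [0.4725, -0.1231, 0.0885]
pos [ 0.4725 -0.1231  0.0885] F [0.43 0.51 0.3 ] open -0.0 t 8.55
yaw of tool y 72.4201389681004
tool shift mm [ -76.2 -105.9   38.6]
level turn deg [-0.    0.02  0.  ]
```

Foot C reads 9.7 N at 2.2 mm, so it is hardened. Next is foot D.

```bash
python3 -m handwheel '[-0.015,-0.021,0,0,0,0,-0.015,-0.021,0,0,0,0,-0.015,-0.021,0,0,0,0,-0.015,-0.021,0,0,0,0,-0.016,-0.022,0,0,0,0,0,0,0.02,0,0,0,0,0,0.014,0,0,0,0,0,0,0,0,0,0,0,0,0,0,0,0,0,0,0,0,0]'|grep pos; python3 go.py '[.5132,-.247,.043]'
```

```text
tool_pos: [0.5132, -0.2468, 0.0552]
pos [ 0.5132 -0.2468  0.0552] F [-0.06 -0.42 -0.01] open -0.0002 t 9.55
yaw of tool y 72.45763993414892
tool shift mm [-0.  -0.2 12.2]
level turn deg [-0.01  0.03  0.  ]
```

```bash
python3 -m handwheel '[0,0,0.005,0,0,0,0,0,0.005,0,0,0,0,0,0.0015,0,0,0,0,0,0,0,0,0,0,0,0,0,0,0]'|egrep 'pos|force'; for i in 1 2 3 4; do python3 -m handwheel '[0,0,0.001,0,0,0,0,0,0,0,0,0,0,0,0,0,0,0]'|egrep 'pos|force'; done
```

```text
tool_pos: [0.5131, -0.2471, 0.0433]
contact_force: [-0.1, 0.1, -0.6]
tool_pos: [0.5131, -0.2472, 0.0424]
contact_force: [-0.0, 0.1, 0.3]
tool_pos: [0.5132, -0.2472, 0.0416]
contact_force: [0.3, -0.6, 1.6]
tool_pos: [0.5132, -0.2472, 0.0406]
contact_force: [-0.1, 0.7, 3.0]
tool_pos: [0.5132, -0.2472, 0.0396]
contact_force: [-0.9, 0.5, 4.9]
```

Foot D looks sound. I'll squeeze it to about 4 mm and hold.

```bash
python3 -m handwheel '[0,0,0.001,0,0,0,0,0,0.0005,0,0,0,0,0,0,0,0,0,0,0,0,0,0,0]'|egrep 'pos|force';python3 -m handwheel '[0,0,0,0,0,0,0,0,0,0,0,0,0,0,0,0,0,0,0,0,0,0,0,0]'|egrep 'pos|force'; python3 -m handwheel '[0,0,-0.01,0,0,0,0,0,-0.02,0,0,0,0,0,-0.02,0,0,0,0,0,0,0,0,0,0,0,0,0,0,0,0,0,0,0,0,0]' 0; python3 go.py '[.5132,-.247,.012]'
python3 - <<'E'
from h import *
o,im,d=snap('wrist','w2.png'); P=cloud('wrist',d,o); c=(.5132,-.247)
m=(np.hypot(P[...,0]-c[0],P[...,1]-c[1])<.03)&(P[...,2]>.036)&(P[...,2]<.05)&(d>0); p=P[m]
print(len(p),p.mean(0),cv2.minEnclosingCircle(p[:,:2].astype(np.float32)))
E
```

```text
tool_pos: [0.5132, -0.2472, 0.0384]
contact_force: [-1.8, 1.6, 7.5]
tool_pos: [0.5132, -0.2472, 0.0384]
contact_force: [-1.8, 1.0, 6.7]
t: 12.65
tool_pos: [0.5121, -0.2465, 0.0863]
tool_rot: [-0.48, -3.102, -0.002]
contact_force: [0.4, -0.2, 0.0]
opening: 0.0846
pos [ 0.5121 -0.2465  0.0863] F [ 0.39 -0.2   0.01] open 0.0846 t 12.65
yaw of tool y 72.42038659368131
tool shift mm [-1.3 -0.2 74.2]
level turn deg [ 0.04 -0.13  0.  ]
2111 [ 0.51162499 -0.24693946  0.04224808] ((0.512798011302948, -0.24750645458698273), 0.015201455913484097)
```

View pics/w2.png

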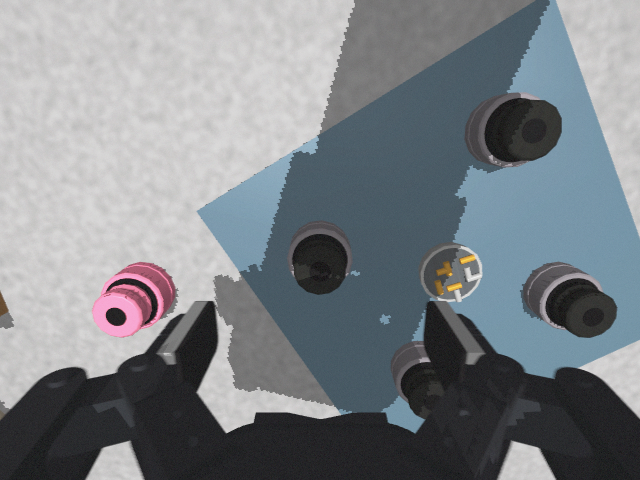

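Foot D is sound: 6.7–7.5 N at 3.7 mm, held. The view shows it undisturbed at (320,262) between the open fingers, with the dish at (452,272). I'll half close and measure where the fingertips sit in the tool frame.

```bash
python3 -m handwheel '[-0.001,0,0,0,0,0,0,0,0,0,0,0,0,0,0,0,0,0,0,0,0,0,0,0]' 0.42; python3 go.py '[.513,-.2473,.012]'
python3 - <<'E'
from h import *
from scipy.spatial.transform import Rotation as R
o,im,d=snap('wrist','w3.png'); P=cloud('wrist',d,o)
T=R.from_rotvec(o['tool_rot']).inv().apply((P-o['tool_pos']).reshape(-1,3)).reshape(P.shape)
for s in(-1,1):
    m=(d>0)&(abs(T[...,0])<.025)&(s*T[...,1]>.01)&(s*T[...,1]<.06)&(T[...,2]>-.04)&(T[...,2]<.012)
    p=T[m]; print(s,len(p),np.percentile(p,[0,1,50,99,100],axis=0).round(4).tolist())
E
```

```text
t: 13.1
tool_pos: [0.5139, -0.2473, 0.0876]
tool_rot: [-0.48, -3.104, -0.0]
contact_force: [0.7, -0.4, -0.9]
opening: 0.0495
pos [ 0.5139 -0.2473  0.0876] F [ 0.7  -0.39 -0.88] open 0.0495 t 13.1
yaw of tool y 72.42152288241023
tool shift mm [ 0.9 -0.2 75.6]
level turn deg [ 0.   -0.02  0.  ]
-1 2223 [[-0.0114, -0.0386, -0.04], [-0.01, -0.0381, -0.0398], [0.0075, -0.0257, -0.0255], [0.0119, -0.0245, -0.0052], [0.0123, -0.0244, -0.0035]]
1 2233 [[-0.0111, 0.0243, -0.04], [-0.0101, 0.0245, -0.0398], [0.0075, 0.0256, -0.0255], [0.012, 0.0381, -0.0051], [0.0123, 0.0387, -0.0027]]
```

```bash
python3 -m handwheel '[0.001,0,0.02,0,0,0,0,0,0.02,0,0,0,0,0,0.015,0,0,0,0,0,0.01,0,0,0,0,0,0.008,0,0,0,0,0,0,0,0,0,0,0,0,0,0,0]' 0.38; python3 go.py '[.513,-.2473,.009]'
```

```text
t: 13.85
tool_pos: [0.5134, -0.2473, 0.0153]
tool_rot: [0.48, 3.104, -0.0]
contact_force: [-1.0, -0.8, 0.8]
opening: 0.053
pos [ 0.5134 -0.2473  0.0153] F [-0.97 -0.77  0.84] open 0.053 t 13.85
yaw of tool y 72.42388704518314
tool shift mm [ 0.4 -0.1  6.3]
level turn deg [-0.01  0.04  0.  ]
```

```bash
python3 -m handwheel '[0,0,0.005,0,0,0,0,0,0.001,0,0,0,0,0,0,0,0,0]'|egrep 'pos|force'; python3 -m handwheel '[0,0,0,0,0,0,0,0,0,0,0,0,0,0,0,0,0,0,0,0,0,0,0,0,0,0,0,0,0,0,0,0,0,0,0,0]' 1 30; python3 -m handwheel '[0,0,-0.01,0,0,0,0,0,-0.02,0,0,0,0,0,-0.03,0,0,0,0,0,-0.03,0,0,0,0,0,-0.03,0,0,0,0,0,0,0,0,0,0,0,0,0,0,0]'; python3 go.py '[.533,.2053,.12]'
python3 - <<'E'
from h import *
from scipy.spatial.transform import Rotation as R
o,im,d=snap('wrist','w4.png'); P=cloud('wrist',d,o)
T=R.from_rotvec(o['tool_rot']).inv().apply((P-o['tool_pos']).reshape(-1,3)).reshape(P.shape)
m=(d>0)&(abs(T[...,0])<.03)&(abs(T[...,1])<.0165)&(T[...,2]>-.045)&(T[...,2]<-.02); p=T[m]
print(len(p),p.mean(0),np.median(p[:,2]),cv2.minEnclosingCircle(p[:,:2].astype(np.float32)))
# fit plane tilt of pad top
q=p[abs(p[:,2]-np.median(p[:,2]))<.003]; A=np.c_[q[:,:2],np.ones(len(q))]; print('tilt',np.linalg.lstsq(A,q[:,2],rcond=None)[0])
E
```

```text
tool_pos: [0.513, -0.2471, 0.0088]
contact_force: [0.8, -0.2, 0.3]
t: 14.75
tool_pos: [0.5134, -0.2473, 0.0093]
tool_rot: [0.48, 3.104, -0.001]
contact_force: [0.4, -0.7, 3.5]
opening: 0.0388
t: 15.45
tool_pos: [0.5132, -0.2471, 0.1294]
tool_rot: [0.48, 3.104, -0.001]
contact_force: [-0.5, -0.2, -0.4]
opening: 0.0386
pos [ 0.5132 -0.2471  0.1294] F [-0.48 -0.15 -0.43] open 0.0386 t 15.45
yaw of tool y 72.42181376322509
tool shift mm [117.7 437.3   9.2]
level turn deg [-0.01  0.06  0.  ]
5614 [ 3.22585534e-03 -5.03246862e-05 -3.17988710e-02] -0.033049676007470205 ((0.00011609346984187141, 2.0946630684193224e-05), 0.01546072494238615)
tilt [ 0.02757062  0.00148779 -0.03314765]
```

View pics/w4.png

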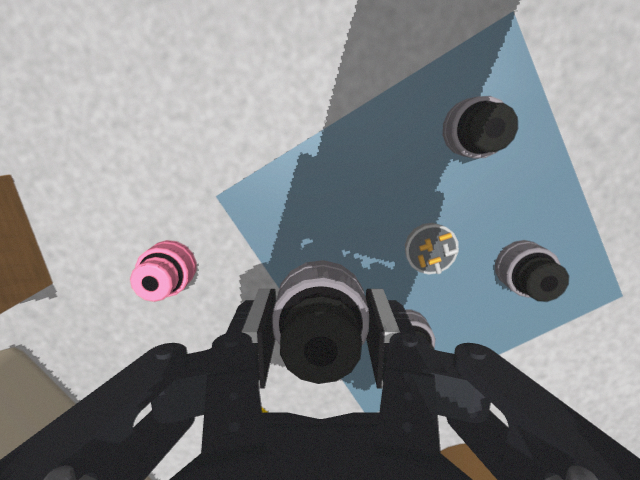

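The foot is gripped upright at (320,320) and centred on the TCP, with its underside 7 mm below the TCP. I'll carry it to a point just short of the well to measure the well from close by.

```bash
python3 -m handwheel '[0.008,0.031,0,0,0,0,0.008,0.031,0,0,0,0,0.008,0.031,0,0,0,0,0.008,0.031,0,0,0,0,0.008,0.031,0,0,0,0,0.008,0.031,0,0,0,0,0.008,0.031,0,0,0,0,0.008,0.031,0,0,0,0,0.008,0.031,0,0,0,0,0.008,0.031,0,0,0,0,0.008,0.031,0,0,0,0,0.008,0.031,0,0,0,0,0,0,0,0,0,0,0,0,0,0,0,0,0,0,0,0,0,0]'; python3 go.py '[.533,.2053,.12]'
python3 - <<'E'
from h import *
o,im,d=snap('wrist','w5.png'); P=cloud('wrist',d,o); np.save('w5P.npy',P); np.save('w5d.npy',d)
c=(.533,.2053); r=np.hypot(P[...,0]-c[0],P[...,1]-c[1])
m=(d>0)&(r<.026)&(P[...,2]>.035)&(P[...,2]<.0465);p=P[m]
print('floor',len(p),p.mean(0).round(4),np.median(p[:,2]),cv2.minEnclosingCircle(p[:,:2].astype(np.float32)))
m=(d>0)&(r>.03)&(r<.05)&(P[...,2]>.04)&(P[...,2]<.06); print('deck',m.sum(),np.median(P[m][:,2]))
E
```

```text
t: 17.0
tool_pos: [0.5331, 0.1357, 0.1275]
tool_rot: [-0.481, -3.102, 0.002]
contact_force: [0.3, 0.1, -1.1]
opening: 0.0383
pos [0.5331 0.1357 0.1275] F [ 0.34  0.08 -1.1 ] open 0.0383 t 17.0
yaw of tool y 72.38663054622127
tool shift mm [21.1 66.3  7.4]
level turn deg [-0.08 -0.12  0.  ]
floor 3184 [0.5337 0.205  0.0438] 0.04381047257207119 ((0.5338106751441956, 0.20471139252185822), 0.021104859188199043)
deck 7816 0.0504150205855875
```

View pics/w5.png

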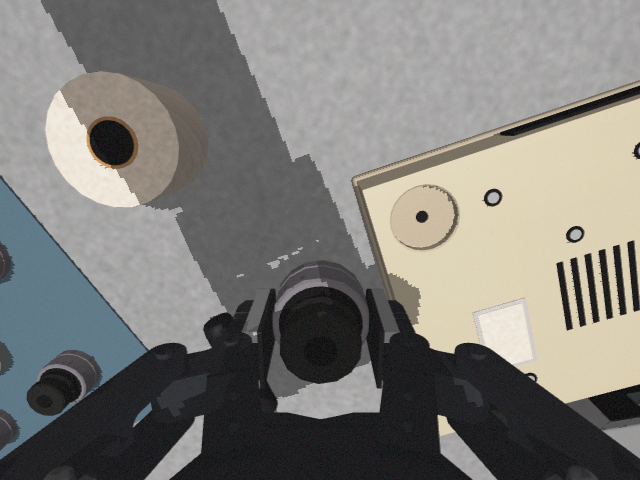

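The well rim is at (422,217) with a fitted radius of 21.1 mm, centred at (0.5338, 0.2047). The three views agree to within 1 mm, so I'll use (0.5336, 0.2050).

```bash
python3 -m handwheel '[0.007,0.022,0,0,0,0,0.007,0.022,0,0,0,0,0.007,0.022,0,0,0,0,0,0,0,0,0,0,0,0,0.02,0,0,0,0,0,0.02,0,0,0,0,0,0.015,0,0,0,0,0,0,0,0,0,0,0,0,0,0,0,0,0,0,0,0,0]'; python3 go.py '[.5336,.2050,.060]'
```

```text
t: 18.05
tool_pos: [0.5347, 0.2056, 0.0751]
tool_rot: [0.48, 3.103, 0.001]
contact_force: [0.2, 0.1, -0.5]
opening: 0.0383
pos [0.5347 0.2056 0.0751] F [ 0.21  0.13 -0.47] open 0.0383 t 18.05
yaw of tool y 72.39725662001261
tool shift mm [ 0.9 -1.  15.1]
level turn deg [ 0.06  0.1  -0.  ]
```

```bash
python3 -m handwheel '[0.001,-0.001,0.007,0,0,0,0,0,0.007,0,0,0,0,0,0,0,0,0,0,0,0,0,0,0,0,0,0,0,0,0]' >/dev/null; python3 go.py '[.5336,.2050,.050]'
```

```text
pos [0.5326 0.2052 0.0599] F [-0.25 -0.36 -0.77] open 0.0387 t 18.55
yaw of tool y 72.42926243385165
tool shift mm [-1.   0.1  9.9]
level turn deg [ 0.    0.01 -0.  ]
```

```bash
python3 -m handwheel '[-0.001,0,0,0,0,0,0,0,0.001,0,0,0,0,0,0.001,0,0,0,0,0,0,0,0,0]' |egrep 'pos|force'; for i in 1 2 3; do python3 -m handwheel '[0,0,0.001,0,0,0,0,0,0,0,0,0,0,0,0,0,0,0]'|egrep 'pos|force'; done
```

```text
tool_pos: [0.5333, 0.2048, 0.0576]
contact_force: [-0.6, 1.0, -0.2]
tool_pos: [0.5334, 0.2048, 0.0568]
contact_force: [0.6, -0.2, -0.8]
tool_pos: [0.5335, 0.2048, 0.0558]
contact_force: [0.6, -0.7, -1.2]
tool_pos: [0.5334, 0.2048, 0.0548]
contact_force: [-0.8, -1.1, -0.6]
```

```bash
for i in 1 2 3 4; do python3 -m handwheel '[0,0,0.001,0,0,0,0,0,0,0,0,0,0,0,0,0,0,0]'|egrep 'pos|force'; done
```

```text
tool_pos: [0.5334, 0.2048, 0.0538]
contact_force: [0.6, -0.0, -1.0]
tool_pos: [0.5334, 0.2048, 0.0528]
contact_force: [-0.2, -0.5, -1.6]
tool_pos: [0.5334, 0.2048, 0.0517]
contact_force: [-0.2, 0.5, -1.1]
tool_pos: [0.5334, 0.2048, 0.0508]
contact_force: [-1.3, 0.4, -0.1]
```

```bash
for i in 1 2; do python3 -m handwheel '[0,0,0.0005,0,0,0,0,0,0,0,0,0]'|egrep 'pos|force'; done
```

```text
tool_pos: [0.5335, 0.2048, 0.0503]
contact_force: [0.3, -0.1, -2.0]
tool_pos: [0.5335, 0.2049, 0.0503]
contact_force: [-2.5, -0.4, 3.7]
```

That is floor contact at the expected height. I'll release, rise and look.

```bash
python3 -m handwheel '[0,0,0,0,0,0,0,0,0,0,0,0,0,0,0,0,0,0,0,0,-0.01,0,0,0,0,0,-0.02,0,0,0,0,0,-0.02,0,0,0,0,0,-0.015,0,0,0,0,0,0,0,0,0,0,0,0,0,0,0]' 0.3; python3 go.py '[.5336,.2048,.085]'
python3 - <<'E'
from h import *
o,im,d=snap('wrist','w6.png'); P=cloud('wrist',d,o)
c=(.5336,.2048); r=np.hypot(P[...,0]-c[0],P[...,1]-c[1])
for z0,z1 in((.078,.09),(.060,.07),(.046,.054)):
    m=(d>0)&(r<.03)&(P[...,2]>z0)&(P[...,2]<z1);p=P[m]
    print(len(p),p.mean(0).round(4),np.median(p[:,2]),cv2.minEnclosingCircle(p[:,:2].astype(np.float32)))
    if z0>.07: print('tilt',np.linalg.lstsq(np.c_[p[:,:2],np.ones(len(p))],p[:,2],rcond=None)[0][:2])
E
```

```text
t: 22.35
tool_pos: [0.5336, 0.2049, 0.1151]
tool_rot: [0.48, 3.104, 0.0]
contact_force: [-0.5, -1.0, -0.1]
opening: 0.0597
pos [0.5336 0.2049 0.1151] F [-0.47 -0.95 -0.06] open 0.0597 t 22.35
yaw of tool y 72.42037305379911
tool shift mm [-0.  -0.1 30.1]
level turn deg [ 0.02  0.03 -0.  ]
2368 [0.5321 0.2053 0.0833] 0.08344548337892242 ((0.5335602760314941, 0.20471544563770294), 0.015231511555612087)
tilt [ 0.03848993 -0.01358475]
1272 [0.5241 0.2078 0.0653] 0.06553233249424201 ((0.5331096649169922, 0.20493178069591522), 0.020051848143339157)
2986 [0.5263 0.2078 0.0504] 0.05049426374457273 ((0.5336661338806152, 0.20477265119552612), 0.030074099078774452)
```

View pics/w6.png

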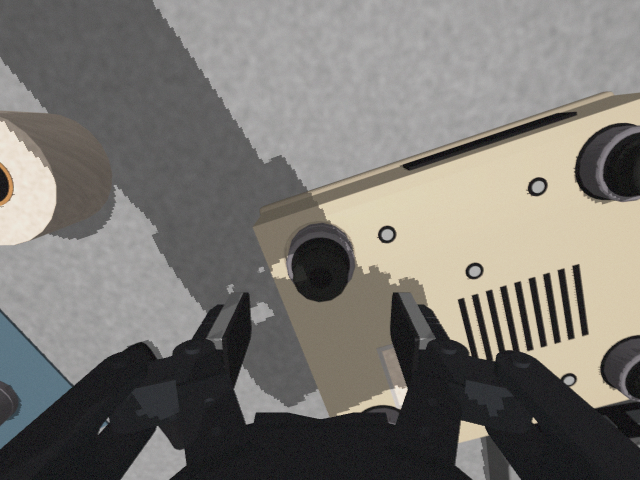

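The foot sits home at (320,262): carrier top 15 mm and pad top 33 mm above the deck, centred. Now the squeeze in place.

```bash
python3 -m handwheel '[0,0,0,0,0,0,0,0,0,0,0,0,0,0,0,0,0,0,0,0,0,0,0,0,0,0,0,0,0,0,0,0,0,0,0,0,0,0,0.01,0,0,0,0,0,0.01,0,0,0,0,0,0.007,0,0,0,0,0,0,0,0,0,0,0,0,0,0,0,0,0,0,0,0,0]' 1; for i in 1 2 3 4; do python3 -m handwheel '[0,0,0.002,0,0,0,0,0,0,0,0,0,0,0,0,0,0,0]'|egrep 'pos|force'; done
```

```text
t: 23.6
tool_pos: [0.5338, 0.2049, 0.0881]
tool_rot: [0.48, 3.104, 0.0]
contact_force: [-0.5, 0.0, -0.3]
opening: -0.0002
tool_pos: [0.5335, 0.2048, 0.0859]
contact_force: [0.5, 1.2, 0.0]
tool_pos: [0.5334, 0.2048, 0.0837]
contact_force: [-0.3, 0.3, 0.1]
tool_pos: [0.5337, 0.2049, 0.0822]
contact_force: [-0.8, -0.3, 2.0]
tool_pos: [0.5338, 0.2049, 0.0805]
contact_force: [-1.7, 0.4, 4.4]
```

```bash
python3 -m handwheel '[0,0,0.001,0,0,0,0,0,0.0003,0,0,0,0,0,0,0,0,0,0,0,0,0,0,0]'|egrep 'pos|force';python3 -m handwheel '[0,0,0,0,0,0,0,0,0,0,0,0,0,0,0,0,0,0,0,0,0,0,0,0]'|egrep 'pos|force'
```

```text
tool_pos: [0.5338, 0.2049, 0.0795]
contact_force: [-2.3, -1.4, 7.3]
tool_pos: [0.5338, 0.2049, 0.0795]
contact_force: [-2.7, -1.4, 6.6]
```

That gives about 6.9 N at 3.7 mm, held. I'll retreat and do a final check of all four feet and the bystanders.

```bash
python3 -m handwheel '[0,0,-0.005,0,0,0,0,0,-0.02,0,0,0,0,0,-0.03,0,0,0,0,0,-0.03,0,0,0,0,0,-0.03,0,0,0,0,0.04,-0.03,0,0,0,0,0.04,0,0,0,0,0,0.04,0,0,0,0,0,0.04,0,0,0,0,0,0.04,0,0,0,0,0,0,0,0,0,0,0,0,0,0,0]'
python3 - <<'E'
from h import *
o,im,d=snap('top','top2.png'); P=cloud('top',d); P0=np.load('top.npy')
o,im,ds=snap('scene'); S=cloud('scene',ds)
for n,c,z0,z1 in [('A',(.588,-.1047),.036,.06),('C',(.4735,-.1234),.036,.06),('B',(.6188,-.2066),.036,.06),('well',(.5336,.2048),.078,.09),('dish',(.551,-.170),.008,.02),('roll',(.435,.02),.052,.065)]:
    for q,Q in zip('0ts',(P0,P,S)):
        r=.045 if n=='roll' else .025
        m=(np.hypot(Q[...,0]-c[0],Q[...,1]-c[1])<r)&(Q[...,2]>z0)&(Q[...,2]<z1);p=Q[m]
        print(n,q,len(p),p.mean(0).round(4) if len(p) else '')
E
```

```text
A 0 221 [ 0.5875 -0.1044  0.0432]
A t 220 [ 0.5875 -0.1045  0.0428]
A s 173 [ 0.5891 -0.1064  0.0423]
C 0 230 [ 0.4734 -0.1227  0.043 ]
C t 232 [ 0.4733 -0.1228  0.0431]
C s 164 [ 0.4749 -0.1246  0.0422]
B 0 225 [ 0.6185 -0.2056  0.043 ]
B t 225 [ 0.6185 -0.2056  0.0429]
B s 208 [ 0.6199 -0.2078  0.0422]
well 0 0 
well t 0 
well s 62 [0.5371 0.1973 0.0823]
dish 0 362 [ 0.5509 -0.1708  0.016 ]
dish t 361 [ 0.551  -0.1707  0.0158]
dish s 301 [ 0.5521 -0.1722  0.0152]
roll 0 1231 [0.4334 0.0352 0.0584]
roll t 1235 [0.4334 0.0353 0.0585]
roll s 617 [0.4353 0.0335 0.0576]invalid input at $: expected a multiple of 6 numbers
```

View pics/top2.png

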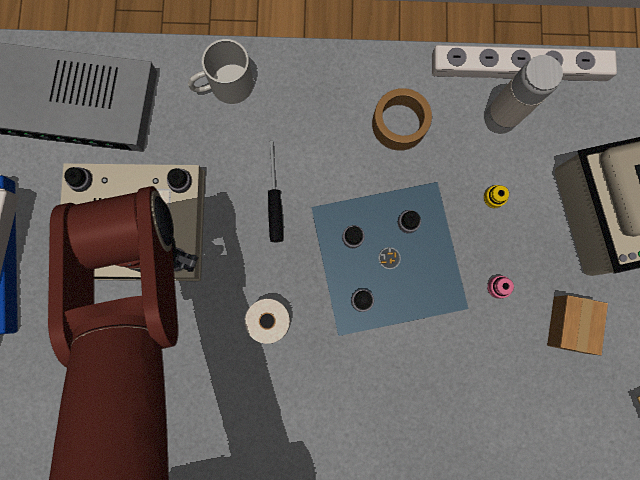

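The retreat was refused because of a row miscount, so the arm is still on the foot. The bystanders and the other three feet are unmoved; the driver is unchanged at (276,200). I'll retreat now.

```bash
python3 -m handwheel '[0,0,-0.005,0,0,0,0,0,-0.02,0,0,0,0,0,-0.03,0,0,0,0,0,-0.03,0,0,0,0,0,-0.03,0,0,0,0,0,-0.03,0,0,0]' && python3 -m handwheel '[0,-0.04,0,0,0,0,0,-0.04,0,0,0,0,0,-0.04,0,0,0,0,0,0,0,0,0,0,0,0,0,0,0,0]'
python3 - <<'E'
from h import *
print(ctrl.get_obs()['contact_force'])
for n in('scene','wrist'):
    o,im,d=snap(n,n+'9.png'); P=cloud(n,d,o)
    r=np.hypot(P[...,0]-.5336,P[...,1]-.2048)
    for z0,z1 in((.078,.09),(.060,.07)):
        m=(d>0)&(r<.03)&(P[...,2]>z0)&(P[...,2]<z1);p=P[m]
        if len(p): print(n,len(p),np.median(p[:,2]),cv2.minEnclosingCircle(p[:,:2].astype(np.float32)))
E
```

```text
t: 26.3
tool_pos: [0.533, 0.2047, 0.2239]
tool_rot: [-0.48, -3.104, 0.001]
contact_force: [-0.1, -0.1, 1.0]
opening: -0.0001
t: 26.8
tool_pos: [0.497, 0.0899, 0.2231]
tool_rot: [-0.483, -3.104, -0.001]
contact_force: [0.7, -0.1, -0.7]
opening: 0.0001
[ 0.73592438 -0.08090141 -0.67247705]
scene 123 0.08293217609214208 ((0.5329591035842896, 0.20324096083641052), 0.01615171879529953)
scene 110 0.06488296062008897 ((0.534234344959259, 0.2024722397327423), 0.020513728260993958)
wrist 1053 0.08325876028965237 ((0.5332305431365967, 0.2047812044620514), 0.015302143059670925)
wrist 664 0.06535223716790856 ((0.5331307649612427, 0.20439231395721436), 0.020116958767175674)
```

View pics/scene9.png

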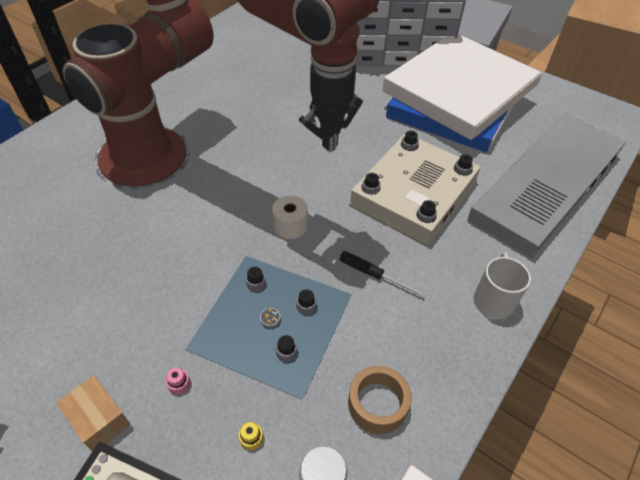

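The foot stands home in the well at (372,182) and the gripper is clear at (330,140). The three other feet, the dish, the roll and the driver are undisturbed.

```bash
python3 -c "
from station import ctrl
print(ctrl.finish_job())"
```

```text
the job is handed in; nothing more can be done
None
```

The sound foot is fitted in the empty well, and the job was handed in at about 27 s of robot time.

**Finding it:**

| Foot, position on the mat (m) | Result | Verdict |
|---|---|---|
| (0.588, -0.105) | 2.4 N at about 3.6 mm | perished |
| (0.473, -0.123) | 9.7 N at about 2.2 mm | hardened |
| (0.513, -0.247) | 6.7–7.5 N at about 3.7 mm, held | sound |
| (0.619, -0.206) | not squeezed, as the sound one was already found | – |

**Fitting it:** I gripped the sound foot by its carrier and lowered it into the well. It met no resistance until it touched the floor, at about 4 N. The squeeze in place read 6.6–7.3 N at about 3.7 mm.

**Last checks:**
- **Seating:** the carrier top is 15 mm and the pad top 33 mm above the deck. In the wrist view the foot is within about 0.6 mm of the measured well centre.
- **Scene camera:** it puts the foot 1.5–2.5 mm off in y. It also read 1–2 mm off on the other objects, so I put this down to its calibration.
- **Other objects:** the other three feet, the dish and the roll measured within 0.2 mm of where they started, and the driver looked unmoved. The gripper was clear of everything.

One retreat command was refused because I miscounted its numbers, so the in-place squeeze was held a little longer than planned, at the same 3.7 mm.

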